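# Slide a finished print through the gate and off the build plate into the chute

## Robot

A 7-joint arm with a two-finger parallel gripper is mounted at the origin on the work surface. World frame = base frame: x ahead of the robot, y to its left, z up, the work surface at z = 0. Lengths are in m, angles in rad, forces in N, time in s.
With the tool pointing down it reaches from about 0.4 to 0.875 m from the base axis. Payload 19.3 kg.
Tool frame: the origin (TCP) lies on the centre line of the jaws, within the pads' length; the fingertips stand 19 mm ahead of it and the grasp point (between the pads) is the TCP (bot.nose_length is the distance from the TCP to the fingertips, in m); y points along the fingers, z is the direction in which the jaws open and shut, and the axes are right-handed (so a half turn about y gives the same grasp; the last joint's range is limited). The gripper opens to 85 mm and grips with 20 to 120 N. Pads are 22 mm wide; open, the fingers measure 114 mm over their backs; the gripper's body (76 mm by 85 mm) begins 54 mm behind the grasp point. The pads swing forward as they close: fully open they stand 13 mm farther back than shut.
Start: joints at [1.041, 0.521, -0.036, 1.599, 0.021, 1.021, -0.113], TCP at [0.277, -0.56, 0.25] pointing down, gripper open.
Joint ranges: [-2.91, 2.91], [-0.3, 2.13], [-1.5, 1.42], [0.17, 2.43], [-1.26, 4.41], [0.16, 1.93], [-2.52, 2.52]. Speed limits (rad/s): [1.89, 1.89, 2.39, 2.39, 3.01, 3.01, 3.01].

## Interface

Orientations are given as [roll, pitch, yaw] about the fixed x, y, z axes, in that order (R = Rz(yaw) Ry(pitch) Rx(roll)).
In Python, from workcell import observe, cams, workorder, bot gives the robot as it stands. The module is installed in compiled form; this text tells all that it offers.
- The arm moves only by the tool apply_moves, never from a script. Its arguments are lists of equal length, an entry for each row: "jaw": the opening, from -1 (shut) to 1 (fully open), so that 0 is half open; "translation": the shift along the world's x, y, z in m, a list of three; "angular": the turn, a rotation vector about the world's x, y, z in degrees, a list of three. In form: {"jaw": [jaw, ...], "translation": [[x, y, z], ...], "angular": [[ax, ay, az], ...]}. A call has 1 to 5 rows; each row is the pose to reach, as a shift and turn from the pose commanded when the call began; what a row does not reach only later rows make up. A row lasts 1/10 s, in which the tool goes at most 50 mm and 8.59 degrees, less where a joint would pass 70% of its speed; a pose out of reach is approached as far as the arm can. A call with a gripper value outside its range is refused whole. The fingers move at their own pace and stop on an object; "newtons" is the grip in N (left out, the last holds). Time passes only in rows, so rows that repeat a pose let the fingers close. It gives the time, the measured TCP pose, the force and the opening at its end, in the units of the state.
- observe(): the state, without advancing time (a new reading comes with each control period).
- cams.grab_frame(name): name is "side" or "top"; returns a dict with "pixels" (400x640x3 uint8, red, green, blue), "mtx" (3x3 intrinsics, pixels), "R" (3x3) and "t" (3): a world point X has camera coordinates R X + t. Camera axes: x right, y down, z forward; pixel columns grow to the right and rows downward; lengths in m; the calibration is good to about 2 mm. A picture is of the moment at which its call begins. There is no depth.
- workorder.job_done(): hands the job in, once; it reports no verdict.
The state is a dict: "clock": time; "qpos": joint angles; "qd": joint speeds; "joint_efforts": joint torques, N m; "position": TCP position; "tool_rot": TCP orientation; "force": force on the tool from outside, world axes, zero at the start; "moment": the same for the moment, N m; "grip_width": finger opening in m.
Only numpy, scipy, OpenCV 4.12 (cv2) and the standard library are available. Lean on these libraries where they do the work, as an engineer would, in place of code of your own. Each camera call takes 0.05 s, during which the arm holds its last target. There are 200 camera calls.

## Task

Clear the finished electronics shell (the small open-topped rectangular box) off the raised build plate: slide it over to the metal fence and press it firmly home there (a steady 4 to 8 N or so) until it lies flush, then push it along the fence, through the gate at the fence's end and off the edge of the plate, so that it drops into the chute below. Its walls are thin: feel your way, never push harder than about 15 N, and slide it, do not lift it; leave the other prints where they are.

Things in the scene. Friction and masses are not known exactly. Their poses are not given: they have to be found in the camera images.
- shell: A blue printed open-topped rectangular box, 44 mm (its x) by 60 mm (its y) by 30 mm high, walls 3 mm, 70 to 150 g. Origin: centre of its underside; z up. It starts on the plate turned up to 0.25 rad from the stand's axes, 12 mm or more from the fence. It slides on the plate under 0.4 to 2 N. One flat push leaves one end off the fence: press both ends of its long side home with 4 to 8 N.
- stand: Removal stand, fixed: a grey plinth with a dark flat build plate on top and an open-topped aluminium chute at its right-hand edge. Origin on the table; x away from the robot, y left, z up, turned up to 0.3 rad. In this frame (used for all numbers below) the plate's top is at z = 120 mm, x -135 to 165 mm, y -120 mm (the ledge) to 130 mm.
- plate_mid (a point): Point on the plate's top, above the stand's origin. THE FENCE: a fixed aluminium strip 20 mm high, 12 mm thick, on the plate; its face looks to -x and runs roughly along y, from y = 115 mm past the ledge to -218 mm. It is adjustable: in each run its face crosses y = 0 at x = 26 to 68 mm and is turned up to 0.1 rad either way. This is not measured: feel for it (the shell lying flush shows it).
- ledge (a point): Point on the plate's right-hand edge at its top, at x = 15, y = -120 mm. THE GATE, part of the fence and set with it: past the ledge a solid block 78 mm wide, as high as the fence, covers the chute from y = -140 to -210 mm, leaving a slot 50 mm wide between fence face and block, closed by a cross bar at y = -210 mm. The shell passes only lying along the fence; else it runs into the block.
- chute_floor (a point): Point in the chute, at x = 15, y = -177, z = 21 mm. The chute: a shaft under the slot, inside x -75 to 105 mm, y -225 to -130 mm, rim at z = 82 mm, floor sloping down to the right, z 8 to 35 mm.
- vase: Five-lobed blue printed vase, 54 mm across, 50 mm high, on the plate behind the fence (+x side). Origin: centre of its underside. Leave it.
- gear: Blue printed gear, 45 mm across, 12 mm high, lying on the plate behind the fence. Origin: centre of its underside. Leave it.
- tower: Blue printed square tower, foot 32 mm, 22 mm wide above, 42 mm high, on the plate's robot-side corner next to the ledge. Origin: centre of its underside. Leave it.

How it is judged:
On the way:
1. the shell, still on the plate, is pressed home against the fence by the fingers with a steady force of over 3 N (contact force between the fingers and shell above 3 N and x of shell in the frame of stand above -0.005 m and y of shell in the frame of stand above -0.08 m and angle between the y axis of shell and the y axis of stand, either way round below 0.15 rad), for 0.15 s.
At the end, for the whole second after the job is handed in: The shell is at rest down in the chute: its origin inside the chute's walls (stand x -75 to 105 mm, y -225 to -128 mm) and below z = 75 mm (45 mm under the plate's top), untouched (z of shell in the frame of stand below 0.075 m and x of shell in the frame of stand between -0.075 and 0.105 m and y of shell in the frame of stand between -0.225 and -0.128 m and linear speed of shell below 0.03 m/s and contact force between the fingers and shell below 0.1 N).
It fails at once if the shell is pushed or squeezed harder than 15 N by the gripper or arm (its thin walls crack) (contact force between any of the fingers, the arm and shell above 15 N).
It fails at once if the shell is lifted more than 20 mm off the plate (z of shell in the frame of stand above 0.14 m).
It fails at once if the vase, gear or tower is moved more than 15 mm (distance of any of vase, gear, tower from where it was at the start of the episode above 0.015 m).
It also fails if it takes over 72 s, if anything falls off the work surface, if the arm or the gripper's body presses on something with over 40 N, if the wrist force passes 120 N, or if a joint passes its speed limit or range.

## Working session

There is one attempt and no reset: what is moved stays moved. The work goes in short steps, Python scripts to look and compute and a tool call to move; the robot and the scene stay as the last step left them, time stands still between calls to the robot, and variables do not carry over. Pictures are saved under pics/ and viewed, about 8 in all and at most 12, crops included, and the job is handed in when it is done.

Besides the shell and the picture viewer there is one more tool, called after "Emit:" as a command line: name --argument value ..., lists and objects as JSON in quotes. apply_moves: Moves the arm, as the interface text tells. Its arguments: {"type":"object","properties":{"jaw":{"type":"array"},"translation":{"type":"array"},"angular":{"type":"array"},"newtons":{"type":"number"}},"required":["jaw","translation","angular"]}

```bash
mkdir -p pics; python3 - <<'E'
from workcell import observe, cams
import cv2,json
s=observe(); print({k:(v if not hasattr(v,'tolist') else v.tolist()) for k,v in s.items()})
for n in("side","top"):
    f=cams.grab_frame(n); cv2.imwrite(f"pics/{n}0.png",f["pixels"][:,:,::-1]); print(n,f["mtx"],f["R"],f["t"])
E
```

```text
{'clock': 0.0, 'qpos': [1.040805560501004, 0.5220207274122968, -0.036315135181098, 1.5999890900943656, 0.021188559439964234, 1.0210850712347768, -0.1127784447694593], 'qd': [-0.0010505156886602416, -4.749043464402262e-05, -0.00035618002325222815, -0.0003931089758927393, -0.0002530877574749353, -9.216055007333623e-06, 0.0009064964928088356], 'joint_efforts': [-0.00039707651012577116, -92.71207809448242, 1.9797322154045105, -36.991785764694214, 0.01794008945580572, 0.008435345662292093, 2.63538012745812e-06], 'position': [0.27718049582371485, -0.5598345212342571, 0.24972843875215067], 'tool_rot': [-1.5719114682044943, -7.527010157426517e-05, -2.681807223709534], 'force': [-0.3897747065478312, 0.4711619592132059, -0.22063211673855213], 'moment': [4.656987491732408e-05, -0.001145125473343723, 0.005534950530583056], 'grip_width': 0.08518247200333726}
side [[369.5113628    0.         331.24328209]
 [  0.         369.5113628  198.12779513]
 [  0.           0.           1.        ]] [[-0.95610627 -0.29273885 -0.01283621]
 [-0.22305228  0.75551527 -0.61599054]
 [ 0.19002232 -0.58608927 -0.78764896]] [0.57552248 0.15667479 0.66388193]
top [[455.26778095   0.         321.3164419 ]
 [  0.         455.26778095 196.0681625 ]
 [  0.           0.           1.        ]] [[-0.01397585 -0.99946248  0.02965527]
 [-0.99403006  0.0106781  -0.10858274]
 [ 0.10820771 -0.03099577 -0.99364498]] [0.01598272 0.58947918 0.84131678]
```

View pics/top0.png

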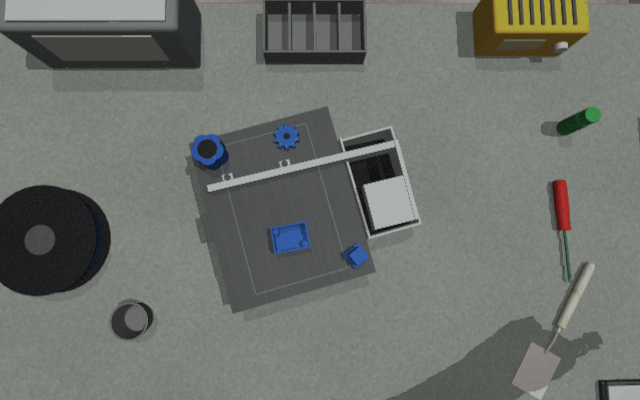

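View pics/side0.png

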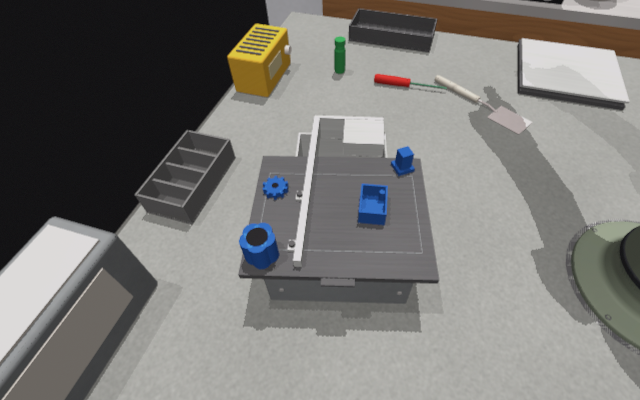

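The top view shows the plate corners at about (188,143), (327,107), (375,271) and (232,312). The shell is near (291,238), the fence runs from (208,188) to (398,144), and the gate block is at (390,202). I'll zoom in to measure these.

```bash
python3 - <<'E'
import cv2
i=cv2.imread("pics/top0.png")[95:320,180:430]
cv2.imwrite("pics/z0.png",cv2.resize(i,None,fx=2.66,fy=2.66,interpolation=cv2.INTER_CUBIC))
i=cv2.imread("pics/side0.png")[105:305,230:450]
cv2.imwrite("pics/z1.png",cv2.resize(i,None,fx=3,fy=3,interpolation=cv2.INTER_CUBIC))
E
```

```text
(no output)
```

View pics/z0.png

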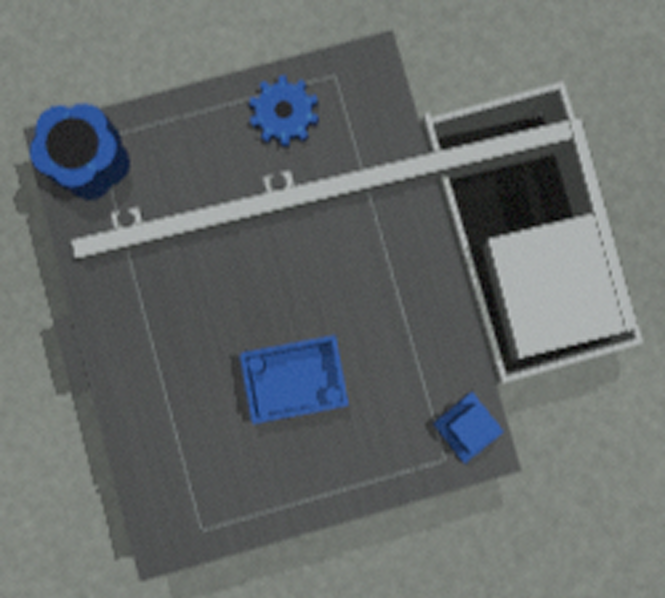

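View pics/z1.png

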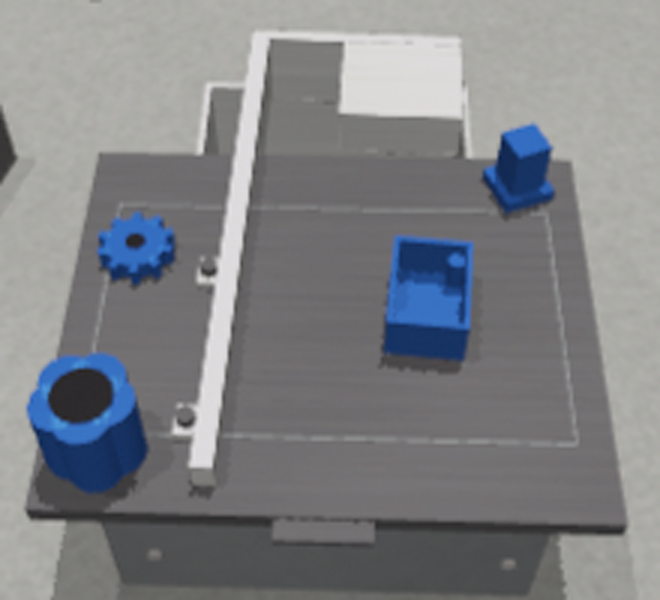

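```bash
cat > h.py <<'E'
import numpy as np,cv2
from workcell import observe,cams
def ray(f,uv,z):
    R,t,K=map(np.array,(f["R"],f["t"],f["mtx"]))
    C=-R.T@t; d=R.T@np.linalg.solve(K,[uv[0],uv[1],1.]); return (C+d*(z-C[2])/d[2])[:2]
def fit(A,B): # A stand -> B world
    a,b=A.mean(0),B.mean(0); X,Y=A-a,B-b
    th=np.arctan2((X[:,0]*Y[:,1]-X[:,1]*Y[:,0]).sum(),(X*Y).sum()); c,s=np.cos(th),np.sin(th)
    R=np.array([[c,-s],[s,c]]); return th,R,b-R@a
E
python3 - <<'E'
from h import *
np.set_printoptions(precision=4,suppress=True)
T=cams.grab_frame("top");S=cams.grab_frame("side")
zt=lambda p,z:ray(T,(179.8+p[0]/2.66,94.8+p[1]/2.66),z)
zs=lambda p,z:ray(S,(229.8+p[0]/3,104.8+p[1]/3),z)
st=np.array([[.165,.13],[.165,-.12],[-.135,-.12],[-.135,.13]])
for nm,fn,c in(("top",zt,[(24,128),(392,31),(520,468),(142,579)]),("side",zs,[(29,512),(99,154),(571,161),(625,523)])):
    W=np.array([fn(p,.12) for p in c]); th,R,o=fit(st,W); print(nm,th,o,"res",(W-(st@R.T+o))*1e3)
    if nm=="top": th0,R0,o0=th,R,o
L=lambda w:(w-o0)@R0
def rep(n,fn,c,z): P=np.array([L(fn(p,z)) for p in c])*1e3; print(n,P.round(1).tolist(),"mean",P.mean(0))
rep("shell t",zt,[(240,352),(338,337),(347,407),(252,424)],.15)
rep("shell s",zs,[(387,325),(396,237),(473,241),(468,331)],.15)
rep("fence t",zt,[(75,258),(572,140)],.14)
rep("fence s",zs,[(212,467),(269,36)],.14)
rep("block t",zt,[(488,238),(594,213),(634,330),(520,358)],.14)
rep("tower t",zt,[(470,428)],.162)
E
```

```text
top 0.26324627370100684 [0.5497 0.0715] res [[-0.2186 -0.5082]
 [-1.5428  0.3114]
 [ 0.8623  0.9761]
 [ 0.8992 -0.7794]]
side 0.2658982802881571 [0.5469 0.0737] res [[-1.6011 -0.3783]
 [-0.5061  0.2565]
 [-0.3513  0.8998]
 [ 2.4585 -0.778 ]]
shell t [[-15.8, 30.8], [-23.3, -29.7], [-66.2, -23.4], [-60.3, 35.3]] mean [-41.4043   3.2495]
shell s [[-17.8, 35.3], [-23.6, -25.8], [-66.6, -23.9], [-60.3, 38.1]] mean [-42.1129   5.925 ]
fence t [[69.8, 115.4], [58.0, -208.5]] mean [ 63.9084 -46.546 ]
fence s [[68.8, 116.4], [58.1, -209.7]] mean [ 63.4859 -46.6794]
block t [[11.8, -138.4], [8.9, -208.3], [-69.4, -210.9], [-66.6, -136.3]] mean [ -28.8285 -173.474 ]
tower t [[-98.7, -91.6]] mean [-98.7314 -91.5743]
```

```bash
cat >> h.py <<'E'
TH=.2645; O=np.array([.5483,.0726]); RS=np.array([[np.cos(TH),-np.sin(TH)],[np.sin(TH),np.cos(TH)]])
FA=TH-.035; N=np.array([np.cos(FA),np.sin(FA)]); A=np.array([np.sin(FA),-np.cos(FA)]) # fence normal(+x), along (-y)
F0=O+RS@[.0655,0]  # fence face at stand y=0
W=lambda s,d: F0-d*N+s*A   # s along fence toward gate, d distance from face
E
python3 - <<'E'
from h import *
from workcell import bot
print(bot.nose_length,[x for x in dir(bot) if x[0]!='_'])
c=O+RS@[-.0417,.0043]; v=c-F0
s,d=v@A,-v@N; print("N",N,"A",A,"shell",c,"s,d",s,d)
print("pre",W(s,d+.047),"shift",W(s,d+.047)-observe()["position"][:2])
g=O+RS@[.0,-.12]; print("ledge s",(g-F0)@A, "flush tcp",W(s,.055))
E
```

```text
0.019 ['IKError', 'nose_length']
N [0.97378026 0.22749066] A [ 0.22749066 -0.97378026] shell [0.50692605 0.06584897] s,d -0.0005461325052661502 0.10728481597731657
pre [0.46115838 0.05515691] shift [0.18390855 0.61511393]
ledge s 0.12221853947940266 flush tcp [0.55783997 0.07774327]
```

Emit:
apply_moves --jaw '[-0.4, -0.4, -0.4, -0.4, -0.4]' --translation '[[0.03, 0.04, 0], [0.06, 0.08, 0], [0.09, 0.12, 0], [0.12, 0.16, 0], [0.14, 0.21, 0]]' --angular '[[0, 0, -3], [0, 0, -6], [0, 0, -9], [0, 0, -13.25], [0, 0, -13.25]]'

```text
clock: 0.7
position: [0.4176, -0.3519, 0.2502]
tool_rot: [-1.571, 0.001, -2.915]
force: [1.3, 0.1, 0.4]
grip_width: 0.0258
```

Emit:
apply_moves --jaw '[-0.4, -0.4, -0.4, -0.4, -0.4]' --translation '[[0.015, 0.045, 0], [0.03, 0.09, 0], [0.035, 0.14, 0], [0.04, 0.19, 0], [0.04, 0.24, 0]]' --angular '[[0, 0, 0], [0, 0, 0], [0, 0, 0], [0, 0, 0], [0, 0, 0]]'

```text
clock: 1.2
position: [0.456, -0.1121, 0.2504]
tool_rot: [-1.571, 0.0, -2.913]
force: [1.1, 1.1, -0.9]
grip_width: 0.0259
```

Emit:
apply_moves --jaw '[-0.4, -0.4, -0.4, -0.4, -0.4]' --translation '[[0.004, 0.05, 0], [0.004, 0.1, 0], [0.004, 0.14, 0], [0.004, 0.165, 0], [0.004, 0.165, 0]]' --angular '[[0, 0, 0], [0, 0, 0], [0, 0, 0], [0, 0, 0], [0, 0, 0]]'

```text
clock: 1.7
position: [0.4597, 0.0543, 0.2504]
tool_rot: [-1.572, 0.0, -2.908]
force: [0.8, -0.4, -1.0]
grip_width: 0.0258
```

Emit:
apply_moves --jaw '[-0.4, -0.4, -0.4, -0.4, -0.4]' --translation '[[0, 0, -0.04], [0, 0, -0.075], [0, 0, -0.09], [0, 0, -0.1], [0, 0, -0.1]]' --angular '[[0, 0, 0], [0, 0, 0], [0, 0, 0], [0, 0, 0], [0, 0, 0]]'

```text
clock: 2.2
position: [0.4596, 0.0503, 0.1496]
tool_rot: [-1.571, -0.002, -2.914]
force: [-0.8, -0.6, 0.3]
grip_width: 0.0255
```

```bash
python3 - <<'E'
from h import *
f=cams.grab_frame("side"); i=f["pixels"][105:305,230:450,::-1]
cv2.imwrite("pics/z2.png",cv2.resize(i,None,fx=2.5,fy=2.5,interpolation=cv2.INTER_CUBIC)); print(observe()["force"],observe()["position"])
E
```

```text
[1.01516965 0.88229077 0.46024997] [0.45997621 0.05045359 0.15038853]
```

View pics/z2.png

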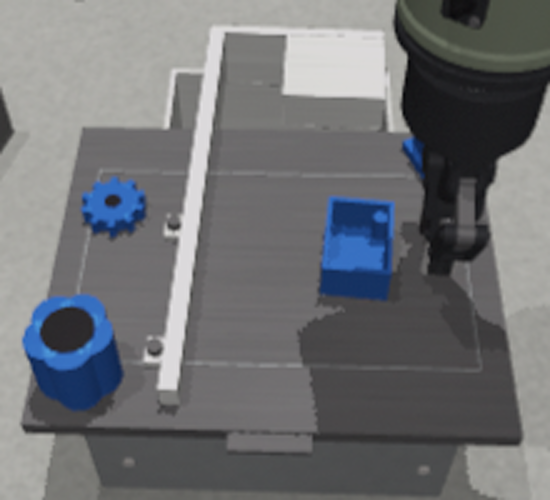

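The shell is still at its start pose, with the fingers behind its robot-side face at about (437,255) in the crop. I'll shift slightly to centre the fingers on the shell, lower 4 mm and approach gently.

Emit:
apply_moves --jaw '[-0.4, -0.4, -0.4, -0.4, -0.4]' --translation '[[-0.001, 0.004, -0.004], [0.0039, 0.0051, -0.004], [0.0068, 0.0058, -0.004], [0.0097, 0.0065, -0.004], [0.0116, 0.007, -0.004]]' --angular '[[0, 0, 0], [0, 0, 0], [0, 0, 0], [0, 0, 0], [0, 0, 0]]'

```text
clock: 2.75
position: [0.4719, 0.0579, 0.1465]
tool_rot: [-1.571, 0.0, -2.913]
force: [-0.1, -0.6, -0.0]
grip_width: 0.0254
```

Emit:
apply_moves --jaw '[-0.4, -0.4, -0.4, -0.4, -0.4]' --translation '[[0.002, 0.0005, 0], [0.004, 0.0009, 0], [0.006, 0.0014, 0], [0.008, 0.0019, 0], [0.01, 0.0023, 0]]' --angular '[[0, 0, 0], [0, 0, 0], [0, 0, 0], [0, 0, 0], [0, 0, 0]]'

```text
clock: 3.25
position: [0.4815, 0.0601, 0.1463]
tool_rot: [-1.571, -0.0, -2.913]
force: [-1.2, -0.3, -0.1]
grip_width: 0.0253
```

Emit:
apply_moves --jaw '[-0.4, -0.4, -0.4, -0.4, -0.4]' --translation '[[0.005, 0.0012, 0], [0.011, 0.0026, 0], [0.018, 0.0042, 0], [0.025, 0.0058, 0], [0.03, 0.007, 0]]' --angular '[[0, 0, 0], [0, 0, 0], [0, 0, 0], [0, 0, 0], [0, 0, 0]]'

```text
clock: 3.75
position: [0.5122, 0.0674, 0.1462]
tool_rot: [-1.571, 0.0, -2.913]
force: [-1.2, -0.7, 1.8]
grip_width: 0.0257
```

```bash
python3 - <<'E'
from h import *
f=cams.grab_frame("side"); i=f["pixels"][105:305,230:450,::-1]
cv2.imwrite("pics/z3.png",cv2.resize(i,None,fx=2.5,fy=2.5,interpolation=cv2.INTER_CUBIC)); p=observe()["position"]
print(observe()["force"],p,"s,d",(p[:2]-F0)@A,-(p[:2]-F0)@N)
E
```

```text
[-0.58215156 -0.61845337  0.31755491] [0.51274011 0.06752847 0.1462699 ] s,d -0.0008589550875022564 0.10124113163626443
```

View pics/z3.png

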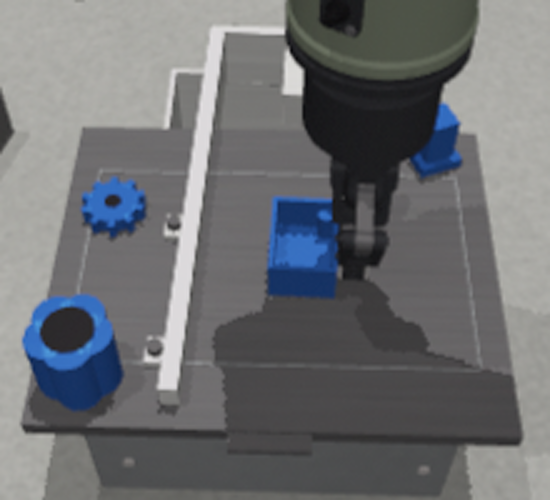

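The shell slides ahead of the fingers, squared up. About 46 mm remains to the fence, so I'll advance 35 mm and then feel.

Emit:
apply_moves --jaw '[-0.4, -0.4, -0.4, -0.4, -0.4]' --translation '[[0.006, 0.0014, 0], [0.014, 0.0033, 0], [0.022, 0.0051, 0], [0.029, 0.0068, 0], [0.034, 0.0079, 0]]' --angular '[[0, 0, 0], [0, 0, 0], [0, 0, 0], [0, 0, 0], [0, 0, 0]]'

```text
clock: 4.3
position: [0.5462, 0.0752, 0.1462]
tool_rot: [-1.571, -0.0, -2.913]
force: [-1.4, -0.1, 1.2]
grip_width: 0.0257
```

Emit:
apply_moves --jaw '[-0.4, -0.4, -0.4, -0.4, -0.4]' --translation '[[0.001, 0.0002, 0], [0.002, 0.0005, 0], [0.003, 0.0007, 0], [0.004, 0.0009, 0], [0.005, 0.0012, 0]]' --angular '[[0, 0, 0], [0, 0, 0], [0, 0, 0], [0, 0, 0], [0, 0, 0]]'

```text
clock: 4.8
position: [0.5505, 0.0762, 0.1463]
tool_rot: [-1.571, 0.0, -2.913]
force: [0.0, 1.1, -0.2]
grip_width: 0.0255
```

```bash
python3 - <<'E'
from h import *
p=observe()["position"]
print(observe()["force"],p,"s,d",(p[:2]-F0)@A,-(p[:2]-F0)@N)
E
```

```text
[ 0.02879781  1.09431187 -0.21549593] [0.55051126 0.07620283 0.14631088] s,d -0.0007132929224873344 0.06248699188111433
```

Emit:
apply_moves --jaw '[-0.4, -0.4, -0.4, -0.4, -0.4]' --translation '[[0.0006, 0.0001, 0], [0.0012, 0.0003, 0], [0.0018, 0.0004, 0], [0.0024, 0.0006, 0], [0.003, 0.0007, 0]]' --angular '[[0, 0, 0], [0, 0, 0], [0, 0, 0], [0, 0, 0], [0, 0, 0]]'

```text
clock: 5.3
position: [0.5535, 0.077, 0.1463]
tool_rot: [-1.571, -0.0, -2.913]
force: [-1.0, 0.0, 0.8]
grip_width: 0.0258
```

Emit:
apply_moves --jaw '[-0.4, -0.4, -0.4, -0.4]' --translation '[[0.0005, 0.0001, 0], [0.001, 0.0002, 0], [0.0015, 0.0004, 0], [0.002, 0.0005, 0]]' --angular '[[0, 0, 0], [0, 0, 0], [0, 0, 0], [0, 0, 0]]'

```text
clock: 5.7
position: [0.5555, 0.0774, 0.1463]
tool_rot: [-1.571, -0.0, -2.913]
force: [-1.9, -0.5, 1.1]
grip_width: 0.0256
```

Emit:
apply_moves --jaw '[-0.4, -0.4, -0.4]' --translation '[[0.0004, 0.0001, 0], [0.0008, 0.0002, 0], [0.0012, 0.0003, 0]]' --angular '[[0, 0, 0], [0, 0, 0], [0, 0, 0]]'

```text
clock: 6.0
position: [0.5567, 0.0778, 0.1463]
tool_rot: [-1.571, -0.0, -2.913]
force: [-1.1, -0.8, 0.7]
grip_width: 0.0257
```

Emit:
apply_moves --jaw '[-0.4, -0.4, -0.4]' --translation '[[0.0004, 0.0001, 0], [0.0008, 0.0002, 0], [0.0012, 0.0003, 0]]' --angular '[[0, 0, 0], [0, 0, 0], [0, 0, 0]]'

```text
clock: 6.3
position: [0.5579, 0.078, 0.1463]
tool_rot: [-1.571, -0.0, -2.913]
force: [-1.1, -1.0, 0.8]
grip_width: 0.0254
```

Emit:
apply_moves --jaw '[-0.4, -0.4, -0.4]' --translation '[[0.0004, 0.0001, 0], [0.0008, 0.0002, 0], [0.0012, 0.0003, 0]]' --angular '[[0, 0, 0], [0, 0, 0], [0, 0, 0]]'

```text
clock: 6.6
position: [0.5591, 0.0784, 0.1463]
tool_rot: [-1.571, -0.0, -2.913]
force: [-1.8, -0.4, 1.7]
grip_width: 0.0259
```

```bash
python3 - <<'E'
from h import *
f=cams.grab_frame("side"); i=f["pixels"][135:265,280:420,::-1]
cv2.imwrite("pics/z4.png",cv2.resize(i,None,fx=4,fy=4,interpolation=cv2.INTER_CUBIC)); p=observe()["position"]
print(observe()["force"],observe()["moment"],p,"s,d",(p[:2]-F0)@A,-(p[:2]-F0)@N)
E
```

```text
[-1.27397426 -1.02277405  0.41384999] [-0.09286537  0.24503528  0.02141466] [0.55919691 0.07833675 0.14631977] s,d -0.0008153610380205768 0.05354363589711276
```

View pics/z4.png

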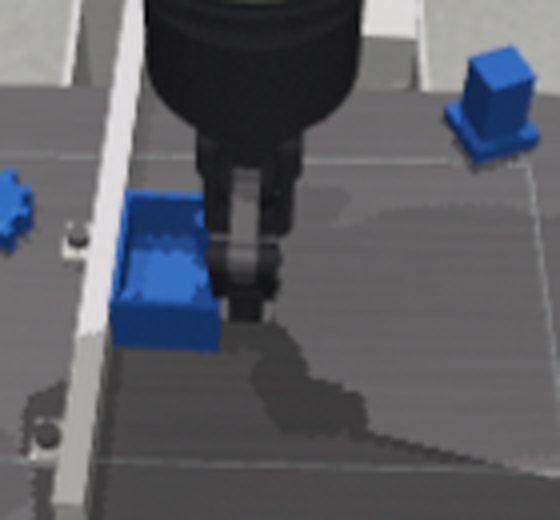

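The shell (crop 112–220, 190–350) is almost against the fence and nearly parallel to it. I'll keep feeling.

Emit:
apply_moves --jaw '[-0.4, -0.4, -0.4]' --translation '[[0.0003, 0.0001, 0], [0.0006, 0.0001, 0], [0.0009, 0.0002, 0]]' --angular '[[0, 0, 0], [0, 0, 0], [0, 0, 0]]'

```text
clock: 6.95
position: [0.5598, 0.0785, 0.1463]
tool_rot: [-1.571, -0.0, -2.913]
force: [-5.1, -1.1, 3.9]
grip_width: 0.0255
```

Emit:
apply_moves --jaw '[-0.4, -0.4, -0.4]' --translation '[[0.0001, 0, 0], [0.0002, 0.0001, 0], [0.0002, 0.0001, 0]]' --angular '[[0, 0, 0], [0, 0, 0], [0, 0, 0]]'

```text
clock: 7.25
position: [0.5598, 0.0785, 0.1463]
tool_rot: [-1.571, -0.001, -2.913]
force: [-5.1, -1.8, 5.3]
grip_width: 0.0257
```

```bash
python3 - <<'E'
from h import *
o=observe();p=o["position"]
print(o["force"],o["moment"],p,"s,d",(p[:2]-F0)@A,-(p[:2]-F0)@N)
T=cams.grab_frame("top");S=cams.grab_frame("side")
for n,f in(("top",T),("side",S)):
    c=(W(0,.022)); q=np.array(f["R"])@[*c,.14]+f["t"]; u=np.array(f["mtx"])@q; u=(u/u[2])[:2].astype(int)
    i=f["pixels"][max(0,u[1]-35):u[1]+35,u[0]-40:u[0]+40,::-1]; print(n,u)
    cv2.imwrite(f"pics/w_{n}.png",cv2.resize(i,None,fx=5,fy=5,interpolation=cv2.INTER_CUBIC))
a,b=[cv2.imread(f"pics/w_{n}.png") for n in("top","side")]; cv2.imwrite("pics/z5.png",np.hstack([a,b]))
E
```

```text
[-5.1359519  -1.75682705  5.3070569 ] [-0.28252565  1.15992062 -0.01273972] [0.55981088 0.07848357 0.1462548 ] s,d -0.0008186529473225541 0.05291235746341627
top [277 189]
side [322 199]
```

View pics/z5.png

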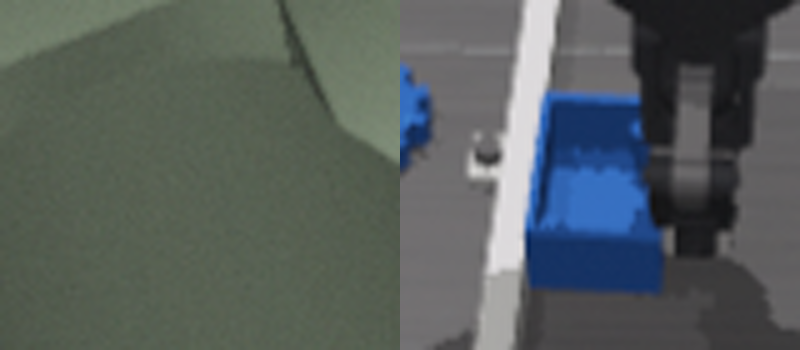

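Both views agree: the shell's fence-side rim lies against the fence along its whole length. The force was a steady 5.4 N horizontal with near-zero yaw moment, so both ends are carrying load. Next I'll retract, lift, close the jaw and go to its far (+y) end.

Emit:
apply_moves --jaw '[-0.4, -0.4, -0.4, -0.4, -0.4]' --translation '[[-0.004, -0.001, 0], [-0.012, -0.003, 0], [-0.012, -0.003, 0.03], [-0.012, -0.003, 0.06], [-0.012, -0.003, 0.06]]' --angular '[[0, 0, 0], [0, 0, 0], [0, 0, 0], [0, 0, 0], [0, 0, 0]]'

```text
clock: 7.85
position: [0.5494, 0.0758, 0.2097]
tool_rot: [-1.571, 0.005, -2.913]
force: [0.6, 1.5, 0.1]
grip_width: 0.0258
```

Emit:
apply_moves --jaw '[-1, -1, -1, -1, -1]' --translation '[[0, 0.025, 0], [0.014, 0.05, 0], [0.028, 0.0655, 0], [0.028, 0.0655, 0], [0.028, 0.0655, 0]]' --angular '[[0, 0, 0], [0, 0, 0], [0, 0, 0], [0, 0, 0], [0, 0, 0]]'

```text
clock: 8.35
position: [0.5756, 0.1409, 0.2056]
tool_rot: [-1.571, -0.001, -2.913]
force: [-0.1, -1.0, 0.1]
grip_width: -0.0001
```

```bash
python3 - <<'E'
from h import *
o=observe();p=o["position"]
print(o["force"],o["grip_width"],p,"s,d",(p[:2]-F0)@A,-(p[:2]-F0)@N)
f=cams.grab_frame("side"); i=f["pixels"][105:275,250:450,::-1]
cv2.imwrite("pics/z6.png",cv2.resize(i,None,fx=3.5,fy=3.5,interpolation=cv2.INTER_CUBIC))
E
```

```text
[-0.10111928 -1.04094281  0.12796793] -9.545198945931567e-05 [0.57562479 0.14088616 0.20560804] s,d -0.05798754329816569 0.02331708110980198
```

View pics/z6.png

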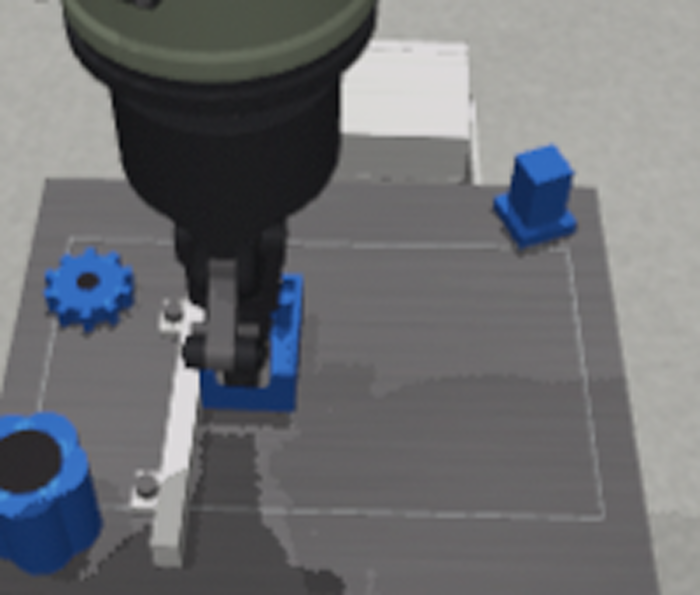

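The shell is still flush at the fence and the closed fingers are above and beyond its near end. I'll descend in steps, watching for touch.

Emit:
apply_moves --jaw '[-1, -1, -1, -1, -1]' --translation '[[-0.001, 0.005, 0], [-0.001, 0.005, -0.01], [-0.001, 0.005, -0.018], [-0.001, 0.005, -0.024], [-0.001, 0.005, -0.03]]' --angular '[[0, 0, 0], [0, 0, 0], [0, 0, 0], [0, 0, 0], [0, 0, 0]]'

```text
clock: 8.9
position: [0.575, 0.1459, 0.1754]
tool_rot: [-1.571, -0.001, -2.913]
force: [0.2, 0.2, 1.0]
grip_width: -0.0001
```

Emit:
apply_moves --jaw '[-1, -1, -1, -1, -1]' --translation '[[0, 0, -0.006], [0, 0, -0.012], [0, 0, -0.018], [0, 0, -0.024], [0, 0, -0.027]]' --angular '[[0, 0, 0], [0, 0, 0], [0, 0, 0], [0, 0, 0], [0, 0, 0]]'

```text
clock: 9.4
position: [0.575, 0.1461, 0.1486]
tool_rot: [-1.571, -0.001, -2.913]
force: [0.7, -0.3, 0.1]
grip_width: -0.0003
```

```bash
python3 - <<'E'
from h import *
o=observe();p=o["position"]
print(o["force"],o["moment"],p,"s,d",(p[:2]-F0)@A,-(p[:2]-F0)@N)
f=cams.grab_frame("side"); i=f["pixels"][145:255,270:370,::-1]
cv2.imwrite("pics/z7.png",cv2.resize(i,None,fx=5,fy=5,interpolation=cv2.INTER_CUBIC))
E
```

```text
[ 0.6968606  -0.29172324  0.12250114] [-0.00725579 -0.02100024  0.03563843] [0.57501258 0.14608243 0.14859679] s,d -0.06318684403632674 0.022731138823108895
```

View pics/z7.png

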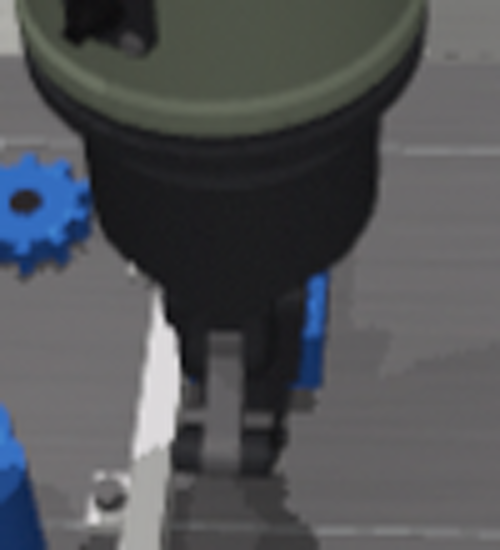

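The fingers are down beyond the shell's +y end, clear of the fence and free of force. I'll approach the end face and feel for contact.

Emit:
apply_moves --jaw '[-1, -1, -1, -1, -1]' --translation '[[0.0009, -0.004, 0], [0.0018, -0.0078, 0], [0.0023, -0.0097, 0], [0.0027, -0.0117, 0], [0.0032, -0.0136, 0]]' --angular '[[0, 0, 0], [0, 0, 0], [0, 0, 0], [0, 0, 0], [0, 0, 0]]'

```text
clock: 9.95
position: [0.5785, 0.1323, 0.1494]
tool_rot: [-1.571, 0.0, -2.913]
force: [0.5, 0.4, -0.3]
grip_width: -0.0003
```

Emit:
apply_moves --jaw '[-1, -1, -1, -1, -1]' --translation '[[0.0005, -0.002, 0], [0.0009, -0.0039, 0], [0.0014, -0.0058, 0], [0.0018, -0.0078, 0], [0.0023, -0.0097, 0]]' --angular '[[0, 0, 0], [0, 0, 0], [0, 0, 0], [0, 0, 0], [0, 0, 0]]'

```text
clock: 10.45
position: [0.5807, 0.1228, 0.1493]
tool_rot: [-1.571, -0.0, -2.913]
force: [-0.4, 1.1, 0.7]
grip_width: -0.0002
```

Emit:
apply_moves --jaw '[-1, -1, -1, -1, -1]' --translation '[[0.0007, -0.003, 0], [0.0016, -0.0068, 0], [0.0025, -0.0107, 0], [0.0034, -0.0146, 0], [0.0045, -0.0195, 0]]' --angular '[[0, 0, 0], [0, 0, 0], [0, 0, 0], [0, 0, 0], [0, 0, 0]]'

```text
clock: 10.95
position: [0.5853, 0.103, 0.1493]
tool_rot: [-1.571, 0.0, -2.913]
force: [-0.3, 1.6, 1.2]
grip_width: 0.0005
```

Emit:
apply_moves --jaw '[-1, -1, -1, -1, -1]' --translation '[[0.0011, -0.0049, 0], [0.0023, -0.0097, 0], [0.0034, -0.0146, 0], [0.0045, -0.0195, 0], [0.0057, -0.0243, 0]]' --angular '[[0, 0, 0], [0, 0, 0], [0, 0, 0], [0, 0, 0], [0, 0, 0]]'

```text
clock: 11.45
position: [0.591, 0.0786, 0.1493]
tool_rot: [-1.571, -0.0, -2.913]
force: [-0.2, 0.7, -0.0]
grip_width: 0.0005
```

Emit:
apply_moves --jaw '[-1, -1, -1, -1, -1]' --translation '[[0.0011, -0.0049, 0], [0.0023, -0.0097, 0], [0.0034, -0.0146, 0], [0.0045, -0.0195, 0], [0.0057, -0.0243, 0]]' --angular '[[0, 0, 0], [0, 0, 0], [0, 0, 0], [0, 0, 0], [0, 0, 0]]'

```text
clock: 11.95
position: [0.5967, 0.0543, 0.1493]
tool_rot: [-1.571, 0.0, -2.913]
force: [-0.7, 0.4, 1.2]
grip_width: -0.0
```

```bash
python3 - <<'E'
from h import *
o=observe();p=o["position"]
print(o["force"],o["moment"],p,"s,d",(p[:2]-F0)@A,-(p[:2]-F0)@N)
f=cams.grab_frame("side"); i=f["pixels"][95:245,270:400,::-1]
cv2.imwrite("pics/z8.png",cv2.resize(i,None,fx=4,fy=4,interpolation=cv2.INTER_CUBIC))
E
```

```text
[-0.65104852  0.40035523  1.20211404] [0.20465714 0.05264011 0.00458891] [0.59670033 0.05431468 0.14931635] s,d 0.031108539876067775 0.022488336068879244
```

View pics/z8.png

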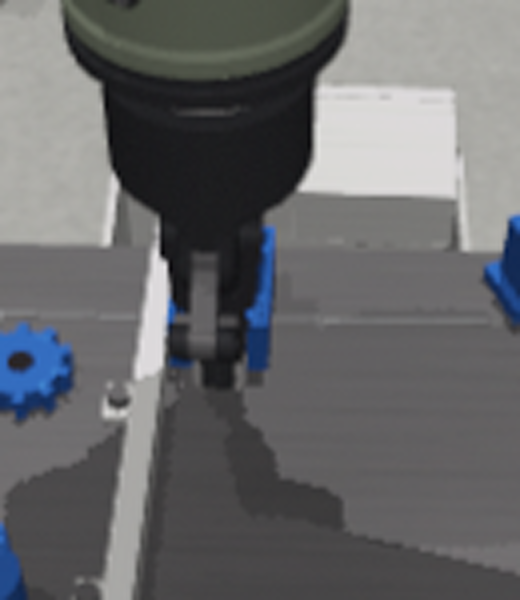

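The shell is pushed square along the fence, with its visible edge parallel to it and its nose nearing the ledge. I'll go slower through the gate mouth.

Emit:
apply_moves --jaw '[-1, -1, -1, -1, -1]' --translation '[[0.0011, -0.0049, 0], [0.0023, -0.0097, 0], [0.0034, -0.0146, 0], [0.0045, -0.0195, 0], [0.0057, -0.0243, 0]]' --angular '[[0, 0, 0], [0, 0, 0], [0, 0, 0], [0, 0, 0], [0, 0, 0]]'

```text
clock: 12.5
position: [0.6024, 0.0299, 0.1493]
tool_rot: [-1.571, -0.0, -2.913]
force: [-0.2, 0.7, 2.0]
grip_width: -0.0001
```

Emit:
apply_moves --jaw '[-1, -1, -1, -1, -1]' --translation '[[0.0005, -0.002, 0], [0.0009, -0.0039, 0], [0.0014, -0.0058, 0], [0.0018, -0.0078, 0], [0.0023, -0.0097, 0]]' --angular '[[0, 0, 0], [0, 0, 0], [0, 0, 0], [0, 0, 0], [0, 0, 0]]'

```text
clock: 13.0
position: [0.6046, 0.0207, 0.1493]
tool_rot: [-1.571, 0.0, -2.913]
force: [-0.4, 1.1, 0.4]
grip_width: -0.0003
```

s ≈ 0.066, so the nose should be at the gate mouth. I'll continue in small steps.

Emit:
apply_moves --jaw '[-1, -1, -1, -1]' --translation '[[0.0003, -0.0015, 0], [0.0007, -0.0029, 0], [0.001, -0.0044, 0], [0.0014, -0.0058, 0]]' --angular '[[0, 0, 0], [0, 0, 0], [0, 0, 0], [0, 0, 0]]'

```text
clock: 13.4
position: [0.606, 0.0149, 0.1493]
tool_rot: [-1.571, 0.0, -2.913]
force: [-0.8, 2.3, 2.2]
grip_width: 0.0003
```

```bash
python3 - <<'E'
from h import *
o=observe();p=o["position"]
print(o["force"],o["moment"],"s,d",(p[:2]-F0)@A,-(p[:2]-F0)@N)
E
```

```text
[-0.84631343  2.28375457  2.17785687] [ 0.35057601  0.08117992 -0.00235477] s,d 0.07159049620826187 0.022361423531351957
```

Emit:
apply_moves --jaw '[-1, -1, -1, -1]' --translation '[[0.0003, -0.0015, 0], [0.0007, -0.0029, 0], [0.001, -0.0044, 0], [0.0014, -0.0058, 0]]' --angular '[[0, 0, 0], [0, 0, 0], [0, 0, 0], [0, 0, 0]]'

```text
clock: 13.8
position: [0.6074, 0.009, 0.1493]
tool_rot: [-1.571, 0.0, -2.913]
force: [-0.6, 1.2, 1.7]
grip_width: 0.0
```

Emit:
apply_moves --jaw '[-1, -1, -1, -1, -1]' --translation '[[0.0005, -0.002, 0], [0.0009, -0.0039, 0], [0.0014, -0.0058, 0], [0.0018, -0.0078, 0], [0.0023, -0.0097, 0]]' --angular '[[0, 0, 0], [0, 0, 0], [0, 0, 0], [0, 0, 0], [0, 0, 0]]'

```text
clock: 14.3
position: [0.6097, -0.001, 0.1492]
tool_rot: [-1.571, -0.0, -2.913]
force: [0.5, -0.3, -0.4]
grip_width: 0.0001
```

Emit:
apply_moves --jaw '[-1, -1, -1, -1, -1]' --translation '[[0.0005, -0.002, 0], [0.0009, -0.0039, 0], [0.0014, -0.0058, 0], [0.0018, -0.0078, 0], [0.0023, -0.0097, 0]]' --angular '[[0, 0, 0], [0, 0, 0], [0, 0, 0], [0, 0, 0], [0, 0, 0]]'

```text
clock: 14.8
position: [0.612, -0.0104, 0.1493]
tool_rot: [-1.571, -0.0, -2.913]
force: [0.1, 0.5, -0.8]
grip_width: -0.0
```

```bash
python3 - <<'E'
from h import *
o=observe();p=o["position"]
print(o["force"],o["moment"],"s,d",(p[:2]-F0)@A,-(p[:2]-F0)@N)
# blue pixels in the chute / ledge region of both views
for n in("top","side"):
    f=cams.grab_frame(n);h=cv2.cvtColor(f["pixels"],cv2.COLOR_RGB2HSV); m=cv2.inRange(h,(100,120,30),(130,255,255))
    k,_,st,c=cv2.connectedComponentsWithStats(m); print(n,[(st[i,:5].tolist()) for i in range(1,k) if st[i,4]>8])
E
```

```text
[ 0.13191151  0.47019861 -0.77754138] [ 0.01629935  0.07597087 -0.03822652] s,d 0.09763905164574505 0.02229801420229549
top [[274, 123, 18, 27, 280], [191, 134, 37, 36, 675], [86, 211, 16, 61, 207]]
side [[333, 144, 8, 13, 84], [391, 147, 24, 29, 463], [263, 176, 25, 24, 418], [239, 223, 40, 46, 1071]]
```

No force at present: the shell may be tipping at the ledge (a blue patch remains at side (337,150)). I'll continue to the end, feeling.

Emit:
apply_moves --jaw '[-1, -1, -1, -1, -1]' --translation '[[0.0005, -0.002, 0], [0.0009, -0.0039, 0], [0.0014, -0.0058, 0], [0.0018, -0.0078, 0], [0.0023, -0.0097, 0]]' --angular '[[0, 0, 0], [0, 0, 0], [0, 0, 0], [0, 0, 0], [0, 0, 0]]'

```text
clock: 15.4
position: [0.6143, -0.0202, 0.1493]
tool_rot: [-1.571, -0.0, -2.913]
force: [-0.4, 0.4, 0.3]
grip_width: -0.0002
```

```bash
python3 - <<'E'
from h import *
o=observe();p=o["position"]
print(o["force"],o["moment"],"s,d",(p[:2]-F0)@A,-(p[:2]-F0)@N)
f=cams.grab_frame("side");h=cv2.cvtColor(f["pixels"],cv2.COLOR_RGB2HSV); m=cv2.inRange(h,(100,120,30),(130,255,255))
k,_,st,c=cv2.connectedComponentsWithStats(m); print([(st[i,:5].tolist()) for i in range(1,k) if st[i,4]>8])
E
```

```text
[-0.41636437  0.3629479   0.3106561 ] [-0.02430693  0.04015957  0.01424529] s,d 0.10768114804634672 0.022293372576205808
[[334, 144, 7, 13, 73], [391, 147, 24, 29, 462], [263, 176, 25, 24, 420], [239, 223, 40, 46, 1069]]
```

The patch is stationary and there's no contact force, so the shell has slid out on its own. I'll lift clear and look.

Emit:
apply_moves --jaw '[-1, -1, -1, -1, -1]' --translation '[[-0.006, 0.024, 0], [-0.012, 0.048, 0.03], [-0.012, 0.048, 0.08], [-0.05, 0.08, 0.1], [-0.08, 0.12, 0.1]]' --angular '[[0, 0, 0], [0, 0, 0], [0, 0, 0], [0, 0, 0], [0, 0, 0]]'

```text
clock: 15.95
position: [0.5365, 0.097, 0.2519]
tool_rot: [-1.57, 0.004, -2.916]
force: [1.1, 2.9, 0.2]
grip_width: -0.0001
```

```bash
python3 - <<'E'
from h import *
out=[]
for n,(x,y) in(("top",(310,85)),("side",(300,95))):
    f=cams.grab_frame(n);h=cv2.cvtColor(f["pixels"],cv2.COLOR_RGB2HSV); m=cv2.inRange(h,(100,120,20),(130,255,255))
    k,_,st,c=cv2.connectedComponentsWithStats(m); print(n,[(st[i,:5].tolist()) for i in range(1,k) if st[i,4]>8])
    out.append(cv2.resize(f["pixels"][y:y+150,x:x+130,::-1],None,fx=3,fy=3,interpolation=cv2.INTER_CUBIC))
cv2.imwrite("pics/z9.png",np.hstack(out))
E
```

```text
top [[290, 125, 9, 12, 49], [362, 155, 34, 28, 663], [86, 213, 16, 58, 198], [343, 242, 26, 27, 369]]
side [[320, 144, 21, 13, 248], [391, 147, 24, 29, 461], [263, 176, 25, 24, 418], [239, 223, 40, 46, 1066]]
```

View pics/z9.png

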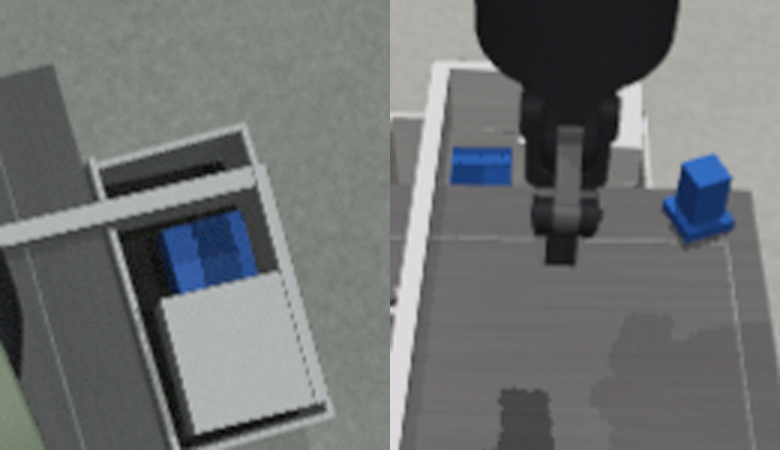

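The shell shows in the chute in both views, between the fence and the block: top crop (162–258, 211–292), side crop (452–512, 148–185). I'll triangulate its height and check that it is at rest.

```bash
python3 - <<'E'
from h import *
T=cams.grab_frame("top");S=cams.grab_frame("side")
P=lambda f:np.array(f["mtx"])@np.c_[f["R"],f["t"]]
for a,b in(((390,155.3),(320.7,144.3)),((395.5,175),(340.5,144.3))):
    X=cv2.triangulatePoints(P(T),P(S),np.array(a,float),np.array(b,float))[:,0]; X=X[:3]/X[3]
    e=[np.linalg.norm((P(f)@[*X,1])[:2]/(P(f)@[*X,1])[2]-u) for f,u in((T,a),(S,b))]
    print("stand",(RS.T@(X[:2]-O)*1e3).round(1),"z",X[2],"res px",e)
for z in(.02,.05,.08): print("blob centre at z",z,((ray(T,(379,168),z)-O)@RS*1e3).round(1))
for f0 in(T,):
    h=cv2.cvtColor(cams.grab_frame("top")["pixels"],cv2.COLOR_RGB2HSV);m=cv2.inRange(h,(100,120,20),(130,255,255))
    k,_,st,c=cv2.connectedComponentsWithStats(m); print([(st[i].tolist(),c[i].round(2)) for i in range(1,k) if st[i,4]>8])
E
```

```text
stand [  59.7 -216.9] z 0.05849388865464143 res px [np.float64(0.023267981829200455), np.float64(0.030222669250796613)]
stand [  18.8 -215. ] z 0.06173813328367719 res px [np.float64(1.0056934356031282), np.float64(1.3056073653716687)]
blob centre at z 0.02 [  46.9 -197.6]
blob centre at z 0.05 [  43.2 -191.6]
blob centre at z 0.08 [  39.5 -185.6]
[([285, 123, 15, 19, 91], array([293.3 , 131.58])), ([362, 155, 34, 28, 663], array([378.4 , 168.63])), ([88, 210, 14, 60, 198], array([ 96.35, 239.96])), ([343, 243, 26, 26, 369], array([355.68, 255.28]))]
```

Emit:
apply_moves --jaw '[-1, -1, -1, -1, -1]' --translation '[[0, 0, 0.02], [0, 0, 0.05], [-0.02, 0, 0.05], [-0.04, 0, 0.05], [-0.04, 0, 0.05]]' --angular '[[0, 0, 0], [0, 0, 0], [0, 0, 0], [0, 0, 0], [0, 0, 0]]'

```text
clock: 16.7
position: [0.4952, 0.0964, 0.2992]
tool_rot: [-1.57, -0.001, -2.914]
force: [0.7, 0.2, -0.1]
grip_width: -0.0003
```

```bash
python3 - <<'E'
from h import *
for n in("top","side"):
    h=cv2.cvtColor(cams.grab_frame(n)["pixels"],cv2.COLOR_RGB2HSV);m=cv2.inRange(h,(100,120,20),(130,255,255))
    k,_,st,c=cv2.connectedComponentsWithStats(m); print(n,[(st[i].tolist(),c[i].round(2)) for i in range(1,k) if st[i,4]>8])
E
```

```text
top [([274, 123, 26, 27, 429], array([286.15, 136.5 ])), ([191, 134, 33, 28, 398], array([206.11, 146.15])), ([361, 155, 35, 28, 662], array([378.39, 168.61])), ([343, 243, 26, 26, 368], array([355.68, 255.31]))]
side [([320, 144, 21, 13, 248], array([330.08, 149.94])), ([391, 147, 24, 29, 463], array([403.1 , 161.16])), ([263, 176, 25, 24, 418], array([275.1 , 187.29])), ([239, 223, 40, 46, 1065], array([259.5 , 247.36]))]
```

```bash
python3 -c "
from workcell import workorder; print(workorder.job_done())"
```

```text
the job is handed in; nothing more can be done
None
```

The shell is in the chute and the job is handed in at about 17 s; no verdict was reported.

**What I did:**
- **To the fence:** I slid the shell about 85 mm to the fence with the half-open fingers.
- **Pressing home:** I pressed on both ends of its long side with about 5.4 N horizontal force for at least 0.3 s. The yaw moment was near zero and the side view showed it flush.
- **Along the fence:** I pushed it through the gate with the closed fingers. The force readings between moves stayed under about 3.5 N, and it dropped off the ledge by itself.

**Last checks:**
- **Shell position:** its visible upper corners triangulate to about z = 60 mm, at stand y of about -216 mm, inside the chute. That puts its underside well below 75 mm.
- **At rest:** its image position did not change over 0.75 s, and the arm is clear of it.
- **Other prints:** the tower, gear and vase are at the same pixels as during the run.

**Uncertain or disagreeing:**
- **Upward force while pressing:** the wrist also read about 5 N upward, so the total contact force may have been about 7.6 N. That is still under the 15 N limit.
- **Fence position:** contact with the fence came about 2 mm later than the camera estimate.
- **Corner triangulation:** the second corner had a residual of about 1.3 pixels.

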